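# Test-fit the round stencil on the wide cup

## Robot

A 6-joint arm with a two-finger parallel gripper is mounted at the origin on the work surface. World frame = base frame: x ahead of the robot, y to its left, z up, the work surface at z = 0. Lengths are in m, angles in rad, forces in N, time in s.
With the tool pointing down it reaches from about 0.275 to 0.85 m from the base axis. Payload 5.2 kg.
Tool frame: the origin (TCP) lies on the centre line of the jaws, within the pads' length; the fingertips stand 8 mm ahead of it and the grasp point (between the pads) lies 11 mm behind it; z points along the fingers, y is the direction in which the jaws open and shut (so a half turn about z gives the same grasp; the last joint's range is limited). The gripper opens to 85 mm and grips with 20 to 120 N. Pads are 22 mm wide; open, the fingers measure 114 mm over their backs; the gripper's body (76 mm by 85 mm) begins 54 mm behind the grasp point. The pads swing forward as they close: fully open they stand 13 mm farther back than shut.
Start: joints at [-1.505, 0.259, 1.535, -0, 1.348, -0.203], TCP at [0.146, -0.53, 0.239] pointing down, gripper open.
Joint ranges: [-3.14, 3.14], [-0.91, 2.08], [0.19, 2.58], [-1.22, 4.36], [0.22, 2.71], [-3.12, 3.12]. Speed limits (rad/s): [2.57, 2.57, 3.14, 3.14, 3.14, 3.14].

## Interface

Orientations are given as a rotation vector (axis times angle).
In Python, from rig import manip, camera gives the robot as it stands. The module is installed in compiled form; this text tells all that it offers.
- The arm moves only by the tool apply_moves, never from a script. Its argument "commands" is a list of rows, each an object with "linear": the shift along the tool's x, y, z in mm, a list of three; "delta_rot": the turn, a rotation vector about the tool's x, y, z in degrees, a list of three. In form: [{"linear": [dx, dy, dz], "delta_rot": [ax, ay, az]}, ...]. A call has 1 to 20 rows; each row is the pose to reach, as a shift and turn from the pose commanded when the call began, along the tool's axes at that moment; what a row does not reach only later rows make up. A row lasts 1/10 s, in which the tool goes at most 50 mm and 8.59 degrees, less where a joint would pass 70% of its speed; a pose out of reach is approached as far as the arm can. A call with a gripper value outside its range is refused whole. "fingers" is the closure, from 0 (fully open) to 1 (shut), set as the call begins (left out, the last holds). The fingers move at their own pace and stop on an object; the grip force is fixed at half the most. Time passes only in rows, so rows that repeat a pose let the fingers close. It gives the time, the measured TCP pose, the force and the opening at its end, in the units of the state.
- manip.get_obs(): the state, without advancing time (a new reading comes with each control period).
- camera(name): name is "scene" or "top"; returns a dict with "frame" (480x640x3 uint8, red, green, blue), "range_z" (480x640 float32, m along the optical axis (not along the pixel's ray), 0 where there is no reading), "vertical_fov" (degrees; the focal length in pixels is half the picture's height over the tangent of half this angle, whatever the lens; pixels are square), "cx", "cy" (the principal point, pixels), "D" ([k1, k2, p1, p2, k3] as OpenCV has them; the pictures are not rectified), "cam_to_world" (4x4, takes a point from camera to world coordinates). Camera axes: x right, y up, looking along -z (the intrinsics and any distortion apply to the point x, -y, -z); pixel columns grow to the right and rows downward; lengths in m; the calibration is good to about 2 mm. A picture is of the moment at which its call begins.
- manip.finish_job(): hands the job in, once; it reports no verdict.
The state is a dict: "time": time; "qpos": joint angles; "qvel": joint speeds; "tau": joint torques, N m; "position": TCP position; "tcp_rot": TCP orientation; "ft_force": force on the tool from outside, world axes, zero at the start; "ft_torque": the same for the moment, N m; "opening": opening from 0.0 (shut) to 1.0 (fully open).
Only numpy, scipy, OpenCV 4.12 (cv2) and the standard library are available. Lean on these libraries where they do the work, as an engineer would, in place of code of your own. Each camera call takes 0.05 s, during which the arm holds its last target.

## Task

Two flat steel dusting stencils lie on the thick wooden board. Slide the one with the round face until a good part of its handle sticks out over the front edge of the board, take it by the handle, lift it clear and lay it flat and centred on the mouth of the wide white cup, setting it down rather than dropping it. Leave the square stencil where it is, and do not tip the cup or push it away.

Things in the scene. Friction and masses are not known exactly. Their poses are not given: they have to be found in the camera images.
- round_center (a point): Centre of the round face, half-way through its thickness, of a loose polished steel stencil (60 g): disc 100 mm across with a handle strip 28 mm wide along this point's -x, ending 120 mm from it; 3 mm thick all over. Starts all on the board, handle towards the robot, its end 20 to 50 mm short of the front edge. Pressed lightly, it slides easily. Balances 12 mm from the centre towards the handle.
- square_center (a point): Centre of the face, half-way through its thickness, of the stencil to be left alone: same steel, 3 mm thickness and handle (28 mm wide, along -x, ending 120 mm from here), but the face is a 90 mm square. It lies beside the round one, handle towards the robot; which of the two is on the left varies.
- board_edge (a point): Middle of the upper front edge (nearest the robot) of the fixed dark wooden board, 300 x 300 mm, its top 45 mm above the counter. x points across the board away from the robot, y along the edge, z up. The counter in front of this edge is free. A metal shaker, 60 mm tall and 48 mm wide, stands on the board 270 mm behind this point.
- wide_cup_rim (a point): Centre of the mouth, at rim height, of the wide white cup without handle: 90 mm across the rim, 65 mm tall, wall 5 mm, 0.4 kg, loose and upright on the counter to the left of the board. Other cups and glasses nearby are narrower.
There are look-alikes about, which are no part of the job. What is shaped like the part that bears wide_cup_rim but blue or red is not meant.

How it is judged:
By the outcome, as a careful person would: the job done as asked, in the order asked, and still so for the second after the job is handed in, with the robot touching nothing.
It also fails if it takes over 51 s, if anything falls off the work surface, if the arm or the gripper's body presses on something with over 40 N, if the wrist force passes 120 N, or if a joint passes its speed limit or range.

## Working session

There is one attempt and no reset: what is moved stays moved. The work goes in short steps, Python scripts to look and compute and a tool call to move; the robot and the scene stay as the last step left them, time stands still between calls to the robot, and variables do not carry over. Pictures are saved under pics/ and viewed, and the job is handed in when it is done.

Besides the shell and the picture viewer there is one more tool, called after ">>>" as name(argument=value, ...) on one line, values as JSON. apply_moves: Moves the arm, as the interface text tells. Its arguments: {"type":"object","properties":{"commands":{"type":"array","items":{"type":"object","properties":{"linear":{"type":"array","items":{"type":"number"}},"delta_rot":{"type":"array","items":{"type":"number"}}}}},"fingers":{"type":"number"}},"required":["commands"]}

```bash
mkdir -p pics
cat > h.py <<'E'
import numpy as np, cv2
from rig import manip, camera
def K(c):
    f=240/np.tan(np.radians(c["vertical_fov"])/2)
    return np.array([[f,0,c["cx"]],[0,f,c["cy"]],[0,0,1.]])
def ray_plane(c,px,z):
    p=cv2.undistortPoints(np.array(px,float).reshape(-1,1,2),K(c),np.array(c["D"],float)).reshape(-1,2)
    d=np.c_[p[:,0],-p[:,1],-np.ones(len(p))]
    M=np.array(c["cam_to_world"]);d=d@M[:3,:3].T;o=M[:3,3]
    z=np.broadcast_to(z,len(p))
    return o+d*((z-o[2])/d[:,2])[:,None]
def proj(c,P):
    M=np.linalg.inv(np.array(c["cam_to_world"]));P=np.atleast_2d(P)@M[:3,:3].T+M[:3,3]
    q=P*[1,-1,-1]
    return cv2.projectPoints(q,np.zeros(3),np.zeros(3),K(c),np.array(c["D"],float))[0].reshape(-1,2)
def cloud(c):
    h,w=c["range_z"].shape
    u,v=np.meshgrid(np.arange(w),np.arange(h))
    p=cv2.undistortPoints(np.c_[u.ravel(),v.ravel()].astype(float).reshape(-1,1,2),K(c),np.array(c["D"],float)).reshape(-1,2)
    r=c["range_z"].ravel().astype(float)
    P=np.c_[p[:,0]*r,-p[:,1]*r,-r]
    M=np.array(c["cam_to_world"]);return (P@M[:3,:3].T+M[:3,3]).reshape(h,w,3)
def save(c,n): cv2.imwrite("pics/"+n,c["frame"][:,:,::-1])
E
python3 - <<'E'
from h import *
for n in("top","scene"):
    c=camera(n);save(c,n+"0.png");np.save(n+"0.npy",c,allow_pickle=True)
    print(n,c["vertical_fov"],c["cx"],c["cy"],c["D"],np.round(c["cam_to_world"],3).tolist())
o=manip.get_obs();print(o)
E
```

```text
top 46.71501114781362 316.39396867389183 243.86217714138232 [-0.15607556  0.          0.          0.          0.        ] [[-0.01, 0.998, -0.069, 0.454], [-1.0, -0.012, -0.022, 0.143], [-0.023, 0.068, 0.997, 1.067], [0.0, 0.0, 0.0, 1.0]]
scene 54.53005729826063 313.6096770529685 247.82995165394445 [-0.11477914  0.          0.          0.          0.        ] [[-0.856, -0.45, 0.255, 0.783], [0.517, -0.741, 0.428, 0.564], [-0.004, 0.498, 0.867, 0.871], [0.0, 0.0, 0.0, 1.0]]
{'time': 0.1, 'qpos': array([-1.50480954e+00,  2.59246390e-01,  1.53601951e+00,  2.98960572e-05,
        1.34799266e+00, -2.02778612e-01]), 'qvel': array([ 0.00027544, -0.00186536, -0.00260757, -0.0012589 ,  0.00029539,
        0.00010581]), 'tau': array([ 1.87861828e-03, -4.46973896e+01, -2.91247183e+01, -3.81132068e-04,
        6.29437971e-03,  2.73975616e-05]), 'position': array([ 0.14605944, -0.52975509,  0.23855218]), 'tcp_rot': array([-3.11162510e+00, -4.20673464e-01, -2.24403948e-04]), 'ft_force': array([ 1.15707348, -0.71022701, -0.05039085]), 'ft_torque': array([-0.04732132, -0.0406623 ,  0.00641074]), 'opening': 1.0012774843549532}
```

View pics/top0.png

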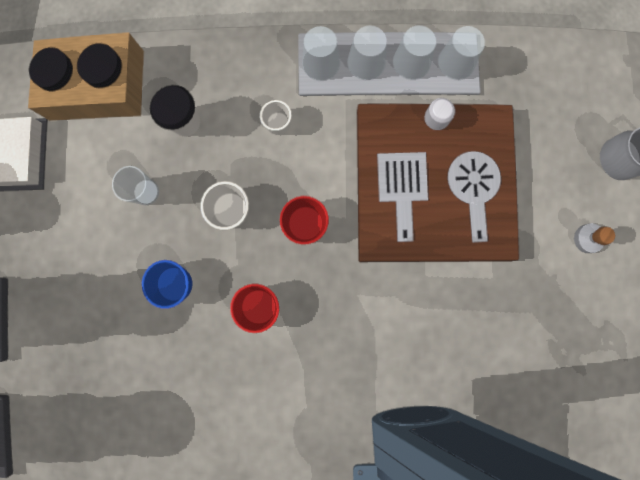

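View pics/scene0.png

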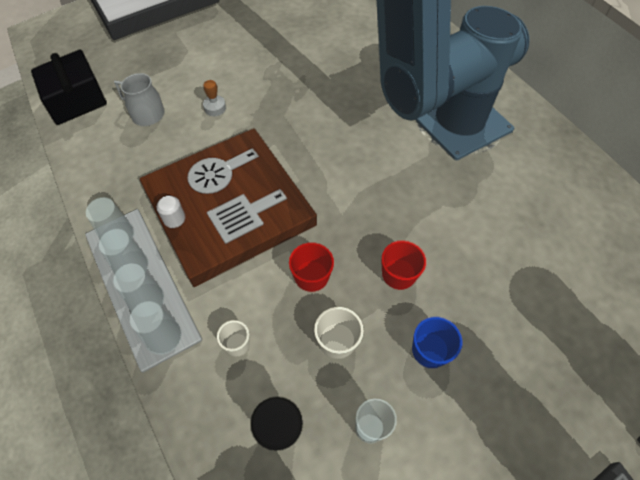

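The top view shows the round stencil at about (474,178) with its handle end at (480,241). The square one is at (402,177), the board's front edge is near row 261, and the wide white cup is at (224,205). The narrow white cup is at (276,115), and a red cup at (304,220) stands between the wide cup and the board. Next I measure these.

Run:
```python
from h import *
for n in("top","scene"):
    c=np.load(n+"0.npy",allow_pickle=True).item();f=c["frame"];hsv=cv2.cvtColor(f,cv2.COLOR_RGB2HSV)
    # steel on board: bright low saturation within board
    wood=((hsv[...,1]>90)&((hsv[...,0]<15)|(hsv[...,0]>170))&(hsv[...,2]<150)&(hsv[...,2]>30)).astype(np.uint8)
    k,l,s,_=cv2.connectedComponentsWithStats(wood)
    for i in np.argsort(-s[1:,4])[:4]+1: print(n,"wood",s[i])
    i=[i for i in np.argsort(-s[1:,4])+1 if (l==i)[100:260].any()][0]
    cn=max(cv2.findContours((l==i).astype(np.uint8),cv2.RETR_EXTERNAL,cv2.CHAIN_APPROX_NONE)[0],key=cv2.contourArea)
    box=cv2.approxPolyDP(cn,12,True).reshape(-1,2)
    print("board poly",box.tolist(),np.round(ray_plane(c,box,.045),4).tolist())
    hull=np.zeros_like(wood);cv2.fillPoly(hull,[cv2.convexHull(cn)],1)
    st=((hsv[...,1]<60)&(hsv[...,2]>110)&(hull>0)).astype(np.uint8)
    k,l,s,_=cv2.connectedComponentsWithStats(st)
    for i in range(1,k):
        if s[i,4]<800: continue
        cn=cv2.findContours((l==i).astype(np.uint8),cv2.RETR_EXTERNAL,cv2.CHAIN_APPROX_NONE)[0]
        cn=max(cn,key=cv2.contourArea).reshape(-1,2)
        P=ray_plane(c,cn,.048)[:,:2]
        r=cv2.minAreaRect((P*1000).astype(np.float32));print(n,"steel",s[i],r)
        # disc: min circle on points far from handle end
        e=P[P[:,0]<P[:,0].min()+.006].mean(0);
        D=P[P[:,0]>P[:,0].max()-.085]
        A=np.c_[2*D,np.ones(len(D))];x=np.linalg.lstsq(A,(D**2).sum(1),rcond=None)[0]
        print(" circ",x[:2],np.sqrt(x[2]+x[0]**2+x[1]**2),"end",e,"xmin",P[:,0].min())
    # white cups
    cl=cloud(c)
    w=((hsv[...,1]<40)&(hsv[...,2]>185)).astype(np.uint8)
    k,l,s,cc=cv2.connectedComponentsWithStats(w)
    for i in range(1,k):
        if s[i,4]<60: continue
        q=np.argwhere(l==i)[:,::-1]
        P=ray_plane(c,q,.065)
        (cx,cy),rad=cv2.minEnclosingCircle((P[:,:2]*1000).astype(np.float32));print(n,"white",s[i],cx,cy,rad, np.nanpercentile(cl[l==i][:,2],[50,90]))
```

```text
top wood [  357   104   162   158 17898]
top wood [ 282  198   43   44 1420]
top wood [ 233  286   42   45 1213]
top wood [593 227  22  18 239]
board poly [[358, 105], [360, 261], [518, 258], [510, 105], [455, 105], [442, 130], [425, 104]] [[0.7862, 0.0846, 0.045], [0.4912, 0.0862, 0.045], [0.4928, -0.2096, 0.045], [0.7864, -0.2083, 0.045], [0.7855, -0.1005, 0.045], [0.7363, -0.0734, 0.045], [0.7874, -0.0429, 0.045]]
top steel [ 448  151   53   92 2509] ((609.2802124023438, -129.0010986328125), (99.26445007324219, 171.82949829101562), 87.93370819091797)
 circ [ 0.64474111 -0.12992619] 0.0500635592444822 end [ 0.52571003 -0.135174  ] xmin 0.5234988027450437
top steel [ 377  152   51   90 2602] ((609.9738159179688, 5.227138519287109), (166.69288635253906, 91.99238586425781), 0.3434193730354309)
 circ [0.64934315 0.00516645] 0.050726550835655464 end [0.52795416 0.00385912] xmin 0.5267058766321756
top white [354  27  32  18 401] 909.2486572265625 61.032657623291016 30.19635772705078 [0.11306926 0.11527969]
top white [453  26  31  29 510] 909.0529174804688 -128.04666137695312 30.267251968
[... 1466 characters left out ...]
23484
scene steel [ 207  190   80   53 1589] ((609.2981567382812, 6.17437744140625), (166.69554138183594, 93.38255310058594), 0.6179431676864624)
 circ [0.64839687 0.00655479] 0.05085406371558689 end [0.52777761 0.00558222] xmin 0.5258911411436077
scene white [104   3  34  16 188] 615.3409423828125 -871.3897705078125 53.585411071777344 [0.08480858 0.08707059]
scene white [159 196  18  19 254] 758.4407958984375 -87.00310516357422 23.869626998901367 [0.10343037 0.10557345]
scene white [315 307  49  47 687] 595.3922729492188 336.11077880859375 44.73545837402344 [0.06199422 0.06591453]
scene white [217 321  32  31 328] 766.301513671875 246.45298767089844 29.65399932861328 [0.05325223 0.0566833 ]
```

```bash
cat >> h.py <<'E'
from scipy.spatial.transform import Rotation as Ro
def plan(pos,yaw_deg,o=None):
    "shift (mm) and turn (deg) in tool axes to TCP pos, pointing down, tool x at yaw_deg"
    o=o or manip.get_obs();R=Ro.from_rotvec(o["tcp_rot"])
    a=np.radians(yaw_deg);x=np.array([np.cos(a),np.sin(a),0]);z=np.array([0,0,-1.]);y=np.cross(z,x)
    T=Ro.from_matrix(np.c_[x,y,z])
    return np.round(R.inv().apply(np.array(pos)-o["position"])*1000,1),np.round((R.inv()*T).as_rotvec(degrees=True),2)
E
python3 - <<'E'
from h import *
print(plan([.644,-.129,.13],2.6))
c=np.load("top0.npy",allow_pickle=True).item();f=c["frame"];hsv=cv2.cvtColor(f,cv2.COLOR_RGB2HSV)
for n,m in(("red",((hsv[...,0]<8)|(hsv[...,0]>172))&(hsv[...,1]>180)&(hsv[...,2]>150)),("blue",(hsv[...,0]>100)&(hsv[...,0]<125)&(hsv[...,1]>170))):
    k,l,s,_=cv2.connectedComponentsWithStats(m.astype(np.uint8))
    for i in range(1,k):
        if s[i,4]>150:
            P=ray_plane(c,np.argwhere(l==i)[:,::-1],.065);print(n,cv2.minEnclosingCircle((P[:,:2]*1000).astype(np.float32)))
E
```

```text
(array([ 586.4, -254. ,  109.2]), array([-1.00e-01, -1.00e-02,  1.28e+01]))
red ((566.8683471679688, 188.50025939941406), 43.084266662597656)
red ((407.9794921875, 278.5117492675781), 43.062408447265625)
red ((421.1864929199219, 282.10430908203125), 21.94879722595215)
blue ((452.6252136230469, 441.8019104003906), 45.92791748046875)
```

>>> apply_moves(commands=[{"linear":[293,-127,0],"delta_rot":[0,0,6.4]},{"linear":[293,-127,0],"delta_rot":[0,0,6.4]},{"linear":[293,-127,0],"delta_rot":[0,0,6.4]},{"linear":[293,-127,0],"delta_rot":[0,0,6.4]},{"linear":[293,-127,0],"delta_rot":[0,0,6.4]},{"linear":[293,-127,0],"delta_rot":[0,0,6.4]},{"linear":[293,-127,0],"delta_rot":[0,0,6.4]},{"linear":[586,-254,109],"delta_rot":[0,0,12.8]},{"linear":[586,-254,109],"delta_rot":[0,0,12.8]},{"linear":[586,-254,109],"delta_rot":[0,0,12.8]},{"linear":[586,-254,109],"delta_rot":[0,0,12.8]},{"linear":[586,-254,109],"delta_rot":[0,0,12.8]},{"linear":[586,-254,109],"delta_rot":[0,0,12.8]},{"linear":[586,-254,109],"delta_rot":[0,0,12.8]},{"linear":[586,-254,109],"delta_rot":[0,0,12.8]},{"linear":[586,-254,109],"delta_rot":[0,0,12.8]},{"linear":[586,-254,109],"delta_rot":[0,0,12.8]},{"linear":[586,-254,109],"delta_rot":[0,0,12.8]}], fingers=1)

```text
time: 1.9
position: [0.643, -0.131, 0.1311]
tcp_rot: [3.14, 0.069, 0.001]
ft_force: [0.3, -1.1, 0.0]
opening: -0.0
```

Run:
```python
from h import *
o=manip.get_obs();print(o["time"],o["position"],o["tcp_rot"],o["ft_force"],o["opening"],o["qpos"]);print(plan([.644,-.129,.060],2.6))
```

```text
1.9 [ 0.64301451 -0.13100641  0.13106865] [3.14032457e+00 6.87872498e-02 8.97297443e-04] [ 0.26081038 -1.09973217  0.02491074] -0.0003025832681819164 [-3.70506919e-01  5.27616404e-01  1.40260661e+00 -2.74684377e-04
  1.21064493e+00  1.15658412e+00]
(array([ 1. , -2. , 71.1]), array([ 0.03, -0.03, -0.09]))
```

>>> apply_moves(commands=[{"linear":[1,-2,35],"delta_rot":[0,0,0]},{"linear":[1,-2,60],"delta_rot":[0,0,0]},{"linear":[1,-2,68],"delta_rot":[0,0,0]},{"linear":[1,-2,71],"delta_rot":[0,0,0]},{"linear":[1,-2,72],"delta_rot":[0,0,0]},{"linear":[1,-2,72],"delta_rot":[0,0,0]},{"linear":[1,-2,72],"delta_rot":[0,0,0]}])

```text
time: 2.6
position: [0.6453, -0.1281, 0.0597]
tcp_rot: [3.14, 0.071, 0.003]
ft_force: [0.6, -0.8, -0.5]
opening: 0.0
```

>>> apply_moves(commands=[{"linear":[0,0,1],"delta_rot":[0,0,0]},{"linear":[0,0,1],"delta_rot":[0,0,0]}])

```text
time: 2.8
position: [0.6447, -0.1277, 0.0577]
tcp_rot: [3.141, 0.072, 0.001]
ft_force: [0.1, 0.8, -0.2]
opening: 0.003
```

>>> apply_moves(commands=[{"linear":[0,0,1],"delta_rot":[0,0,0]},{"linear":[0,0,1],"delta_rot":[0,0,0]}])

```text
time: 3.0
position: [0.6444, -0.1276, 0.0562]
tcp_rot: [-3.141, -0.071, 0.0]
ft_force: [-1.1, -0.6, 0.6]
opening: 0.0
```

>>> apply_moves(commands=[{"linear":[0,0,0.7],"delta_rot":[0,0,0]},{"linear":[0,0,0.7],"delta_rot":[0,0,0]}])

```text
time: 3.2
position: [0.6445, -0.1276, 0.0561]
tcp_rot: [3.141, 0.071, 0.0]
ft_force: [-2.0, 1.5, 4.0]
opening: -0.001
```

>>> apply_moves(commands=[{"linear":[0,0,0.5],"delta_rot":[0,0,0]},{"linear":[0,0,0.5],"delta_rot":[0,0,0]}])

```text
time: 3.4
position: [0.6446, -0.1277, 0.0561]
tcp_rot: [3.141, 0.071, 0.001]
ft_force: [-2.4, 1.2, 7.3]
opening: -0.001
```

>>> apply_moves(commands=[{"linear":[-3,0,0],"delta_rot":[0,0,0]},{"linear":[-7,0,0],"delta_rot":[0,0,0]},{"linear":[-12,0,0],"delta_rot":[0,0,0]},{"linear":[-17,0,0],"delta_rot":[0,0,0]},{"linear":[-22,0,0],"delta_rot":[0,0,0]},{"linear":[-25,0,0],"delta_rot":[0,0,0]},{"linear":[-25,0,0],"delta_rot":[0,0,0]}])

```text
time: 4.1
position: [0.62, -0.1293, 0.0561]
tcp_rot: [3.14, 0.071, 0.003]
ft_force: [0.7, -0.5, 6.3]
opening: -0.002
```

Run:
```python
from h import *
a=camera("scene");save(a,"s1.png");print(manip.get_obs()["position"])
```

```text
[ 0.62002428 -0.12931952  0.05610764]
```

View pics/s1.png

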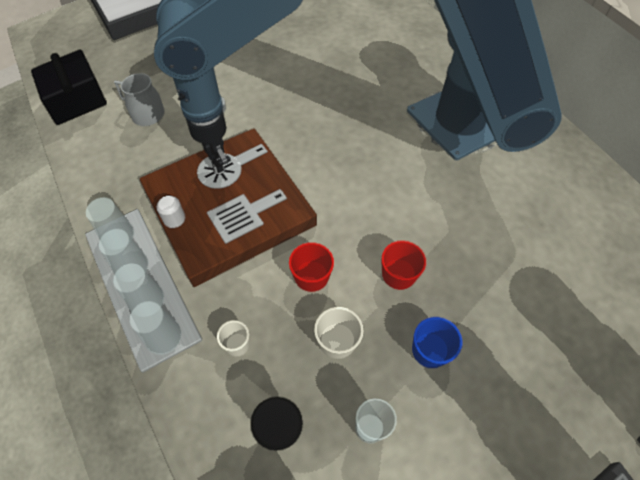

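The round stencil moved with the finger: its disc is now at about (219,170), and the handle end at (265,148) is near the front edge. I'll keep dragging.

>>> apply_moves(commands=[{"linear":[-3,0,0],"delta_rot":[0,0,0]},{"linear":[-7,0,0],"delta_rot":[0,0,0]},{"linear":[-12,0,0],"delta_rot":[0,0,0]},{"linear":[-18,0,0],"delta_rot":[0,0,0]},{"linear":[-24,0,0],"delta_rot":[0,0,0]},{"linear":[-30,0,0],"delta_rot":[0,0,0]},{"linear":[-36,0,0],"delta_rot":[0,0,0]},{"linear":[-42,0,0],"delta_rot":[0,0,0]},{"linear":[-48,0,0],"delta_rot":[0,0,0]},{"linear":[-54,0,0],"delta_rot":[0,0,0]},{"linear":[-60,0,0],"delta_rot":[0,0,0]},{"linear":[-64,0,0],"delta_rot":[0,0,0]},{"linear":[-66,0,0],"delta_rot":[0,0,0]},{"linear":[-66,0,0],"delta_rot":[0,0,0]},{"linear":[-66,0,0],"delta_rot":[0,0,0]}])

```text
time: 5.65
position: [0.5543, -0.1324, 0.0561]
tcp_rot: [3.14, 0.071, 0.003]
ft_force: [0.6, 0.0, 7.6]
opening: -0.002
```

>>> apply_moves(commands=[{"linear":[0,0,-2],"delta_rot":[0,0,0]},{"linear":[0,0,-10],"delta_rot":[0,0,0]},{"linear":[0,0,-40],"delta_rot":[0,0,0]},{"linear":[0,0,-74],"delta_rot":[0,0,0]},{"linear":[0,0,-74],"delta_rot":[0,0,0]},{"linear":[0,0,-74],"delta_rot":[0,0,0]}])

```text
time: 6.25
position: [0.5538, -0.1319, 0.13]
tcp_rot: [3.14, 0.071, 0.002]
ft_force: [0.2, 0.4, -0.6]
opening: 0.002
```

```bash
cat > meas.py <<'E'
from h import *
import sys
def round_pose(c,n):
    f=c["frame"];hsv=cv2.cvtColor(f,cv2.COLOR_RGB2HSV)
    return hsv
t=sys.argv[1]
for n in("top","scene"):
    c=camera(n);save(c,n+t+".png");np.save(n+t+".npy",c,allow_pickle=True)
o=manip.get_obs();print(o["time"],o["position"],o["ft_force"])
E
python3 meas.py 2
```

```text
6.35 [ 0.55266363 -0.13147351  0.12814633] [-0.08968747 -0.53169942 -1.05767099]
```

View pics/top2.png

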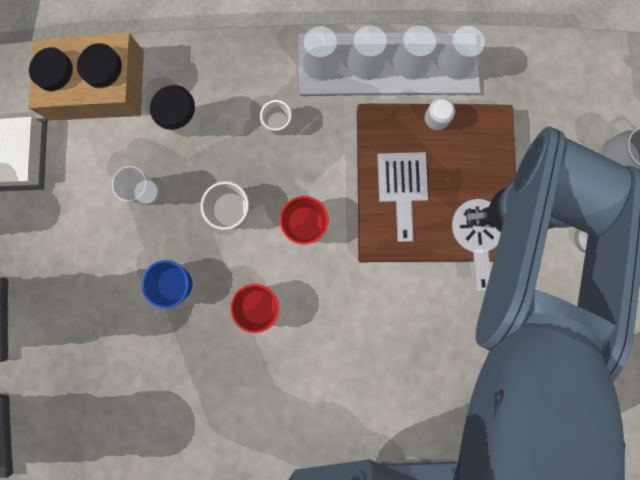

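View pics/scene2.png

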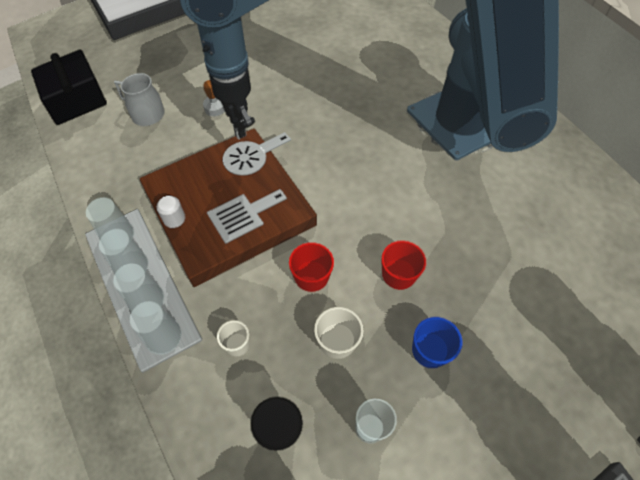

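The handle now sticks out past the front edge, with its end near (483,290) in the top view and (288,136) in the scene view. The square stencil hasn't moved. I'll measure the round one.

Run:
```python
from h import *
for n in("scene","top"):
    c=np.load(n+"2.npy",allow_pickle=True).item();f=c["frame"];hsv=cv2.cvtColor(f,cv2.COLOR_RGB2HSV)
    m=((hsv[...,1]<28)&(hsv[...,2]>135)).astype(np.uint8)
    roi=np.zeros_like(m); b=(215,125,80,55) if n=="scene" else (448,195,48,102)
    roi[b[1]:b[1]+b[3],b[0]:b[0]+b[2]]=1;m&=roi
    k,l,s,_=cv2.connectedComponentsWithStats(m);i=1+np.argmax(s[1:,4]);m=(l==i).astype(np.uint8)
    v=f[:,:,::-1].copy();v[m>0]=(0,0,255)
    cv2.imwrite(f"pics/m_{n}.png",cv2.resize(v[b[1]-10:b[1]+b[3]+10,b[0]-10:b[0]+b[2]+10],None,fx=5,fy=5,interpolation=0))
    cn=max(cv2.findContours(m,cv2.RETR_EXTERNAL,cv2.CHAIN_APPROX_NONE)[0],key=cv2.contourArea).reshape(-1,2)
    P=ray_plane(c,cn,.048)[:,:2];xm=P[:,0].min()
    D=P[P[:,0]>xm+.085];x=np.linalg.lstsq(np.c_[2*D,np.ones(len(D))],(D**2).sum(1),rcond=None)[0]
    print(n,s[i],"xmin",xm,"circ",x[:2],np.sqrt(x[2]+x[0]**2+x[1]**2))
    A=ray_plane(c,np.argwhere(m)[:,::-1],.048)
    for lo in(5,15,25,35,45):
        q=A[(A[:,0]>xm+lo/1e3)&(A[:,0]<xm+lo/1e3+.01)];print(lo,q[:,0].mean(),q[:,1].min(),q[:,1].max(),q[:,1].mean())
```

```text
scene [ 223  132   69   43 1157] xmin 0.43202728099315646 circ [ 0.55409599 -0.13283137] 0.048616541468778064
5 0.44173008802412755 -0.1549023146774654 -0.12172685607070854 -0.1376321584581712
15 0.452336301214601 -0.15421622616081831 -0.12143732952078046 -0.13801022789961948
25 0.46194232336897256 -0.15228537708054812 -0.120866060612835 -0.13604725491139874
35 0.47191753009879256 -0.1516253223717663 -0.12030505348224152 -0.1358879088615411
45 0.48206577815537627 -0.15097694063852218 -0.1197541719747719 -0.13540017338051397
top [ 448  199   48   98 2742] xmin 0.4235624963624706 circ [ 0.55536729 -0.13006877] 0.03914668032343312
5 0.4336307748402389 -0.1441255167366402 -0.07464475329591372 -0.11016078520199131
15 0.4436062824908054 -0.14812229782828779 -0.0748291632292781 -0.10596076929929224
25 0.45378252426563265 -0.15028866666618962 -0.07502009899931672 -0.11056654630375254
35 0.46358294509090897 -0.1524215549333175 -0.07525784436021232 -0.11366402260352151
45 0.47354442994547474 -0.15646250245700716 -0.07546316163843952 -0.11411315377167386
```

View pics/m_scene.png

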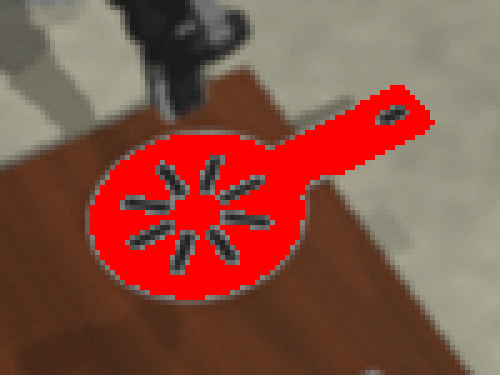

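View pics/m_top.png

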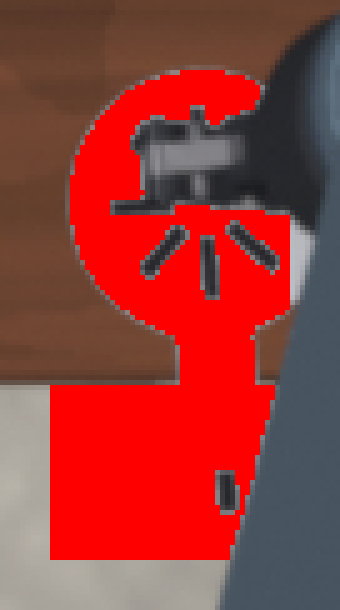

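Run:
```python
from h import *
print(plan([.462,-.137,.125],2.6), plan([.462,-.137,.0345],2.6))
```

```text
(array([-90.8,   1.4,   3.3]), array([-0.06,  0.11, -0.  ])) (array([-90.6,   1.5,  93.8]), array([-0.06,  0.11, -0.  ]))
```

>>> apply_moves(commands=[{"linear":[-45,1,0],"delta_rot":[0,0,0]},{"linear":[-91,1,0],"delta_rot":[0,0,0]},{"linear":[-91,1,0],"delta_rot":[0,0,0]},{"linear":[-91,1,0],"delta_rot":[0,0,0]},{"linear":[-91,1,0],"delta_rot":[0,0,0]},{"linear":[-91,1,0],"delta_rot":[0,0,0]}], fingers=0.25)

```text
time: 6.95
position: [0.4639, -0.1373, 0.1291]
tcp_rot: [3.14, 0.072, 0.001]
ft_force: [1.3, -0.2, 0.6]
opening: 0.75
```

Run:
```python
from h import *
o=manip.get_obs();print(o["time"],o["position"],o["opening"]);print(plan([.462,-.137,.0345],2.6))
c=camera("scene");save(c,"s3.png")
```

```text
6.95 [ 0.46393521 -0.13728025  0.12905442] 0.7504006574723222
(array([-2. , -0.4, 94.6]), array([ 0.02, -0.04,  0.02]))
```

View pics/s3.png

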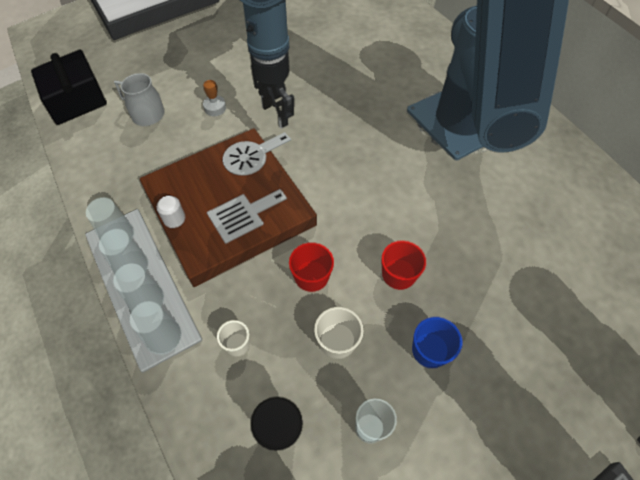

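The open gripper is above the handle, fingers near (275,105), with the stencil still at (244,157). Descending.

>>> apply_moves(commands=[{"linear":[-2,0,40],"delta_rot":[0,0,0]},{"linear":[-2,0,65],"delta_rot":[0,0,0]},{"linear":[-2,0,80],"delta_rot":[0,0,0]},{"linear":[-2,0,89],"delta_rot":[0,0,0]},{"linear":[-2,0,94],"delta_rot":[0,0,0]},{"linear":[-2,0,94],"delta_rot":[0,0,0]},{"linear":[-2,0,94],"delta_rot":[0,0,0]}])

```text
time: 7.7
position: [0.4614, -0.1374, 0.0357]
tcp_rot: [3.14, 0.071, 0.002]
ft_force: [0.0, -0.2, 0.2]
opening: 0.753
```

Run:
```python
from h import *
o=manip.get_obs();print(o["time"],o["position"],o["opening"],o["ft_force"])
c=camera("scene");cv2.imwrite("pics/s4.png",cv2.resize(c["frame"][60:220,160:360,::-1],None,fx=4,fy=4[0] if 0 else 3.5))
```

```text
7.7 [ 0.46141483 -0.13735571  0.03569647] 0.75348932315741 [ 0.00606943 -0.21822802  0.16611622]<stdin>:3: SyntaxWarning: 'int' object is not subscriptable; perhaps you missed a comma?
```

View pics/s4.png

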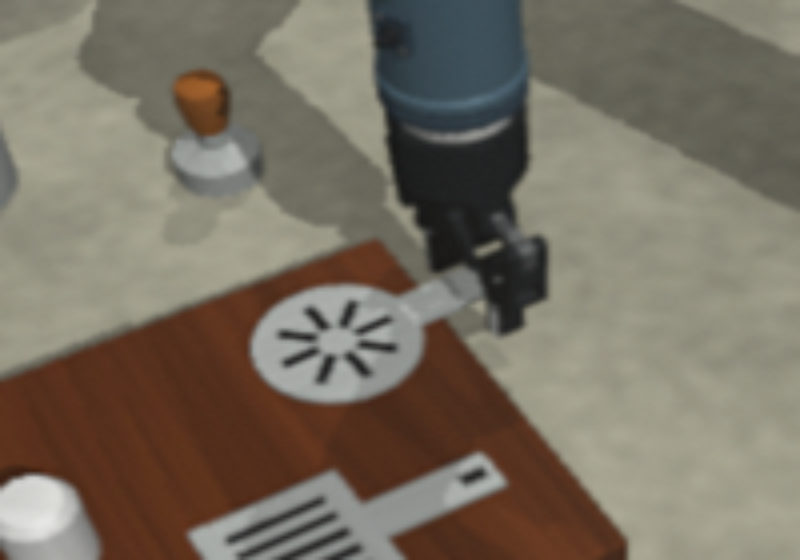

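The fingers straddle the handle just in front of the board edge. Closing now.

>>> apply_moves(commands=[{"linear":[0,0,0],"delta_rot":[0,0,0]},{"linear":[0,0,0],"delta_rot":[0,0,0]},{"linear":[0,0,0],"delta_rot":[0,0,0]},{"linear":[0,0,0],"delta_rot":[0,0,0]},{"linear":[0,0,0],"delta_rot":[0,0,0]},{"linear":[0,0,0],"delta_rot":[0,0,0]},{"linear":[0,0,0],"delta_rot":[0,0,0]},{"linear":[0,0,0],"delta_rot":[0,0,0]}], fingers=1)

```text
time: 8.55
position: [0.461, -0.1372, 0.0353]
tcp_rot: [3.14, 0.071, 0.001]
ft_force: [-0.2, 0.3, 3.6]
opening: 0.302
```

>>> apply_moves(commands=[{"linear":[0,0,-2],"delta_rot":[0,0,0]},{"linear":[0,0,-5],"delta_rot":[0,0,0]},{"linear":[0,0,-10],"delta_rot":[0,0,0]},{"linear":[0,0,-18],"delta_rot":[0,0,0]},{"linear":[0,0,-30],"delta_rot":[0,0,0]},{"linear":[0,0,-45],"delta_rot":[0,0,0]},{"linear":[0,0,-62],"delta_rot":[0,0,0]},{"linear":[0,0,-80],"delta_rot":[0,0,0]},{"linear":[0,0,-98],"delta_rot":[0,0,0]},{"linear":[0,0,-110],"delta_rot":[0,0,0]},{"linear":[0,0,-120],"delta_rot":[0,0,0]},{"linear":[0,0,-120],"delta_rot":[0,0,0]},{"linear":[0,0,-120],"delta_rot":[0,0,0]}])

```text
time: 9.85
position: [0.4605, -0.1369, 0.1549]
tcp_rot: [-3.141, -0.071, 0.0]
ft_force: [-0.0, 0.9, 0.5]
opening: 0.303
```

```bash
python3 meas.py 5
```

```text
9.95 [ 0.46018619 -0.1367626   0.15429938] [-0.16632379  0.31091718 -0.54728758]
```

View pics/scene5.png

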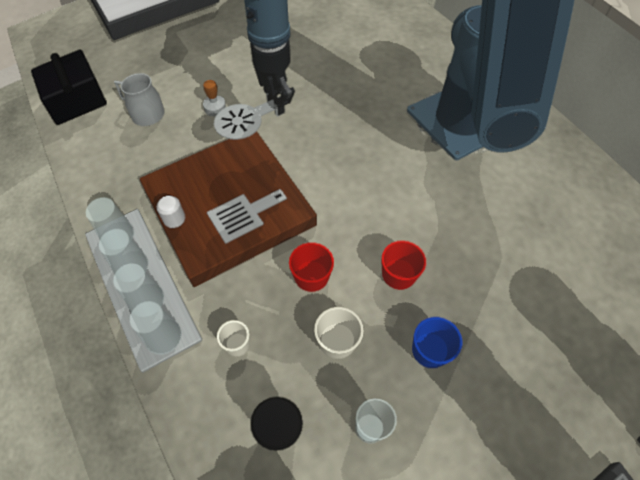

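View pics/top5.png

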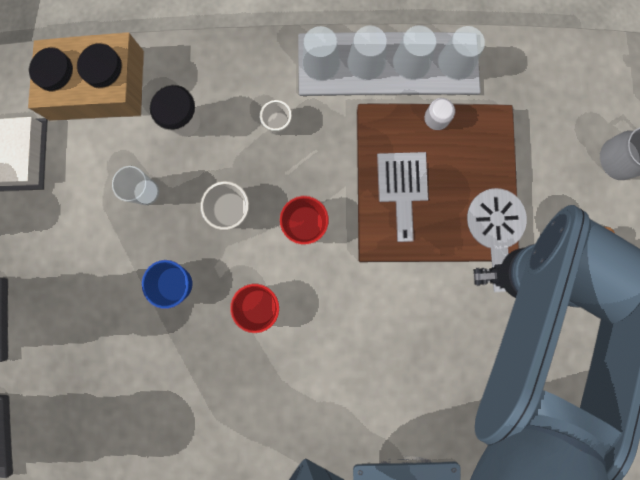

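The stencil is lifted: its disc shows at (497,218) in the top view and (239,121) in the scene view. I'll measure its tilt and where it sits in the hand.

```bash
cat > disc.py <<'E'
from h import *
import sys
t=sys.argv[1];boxes={"top":eval(sys.argv[2]),"scene":eval(sys.argv[3])};zlo,zhi=float(sys.argv[4]),float(sys.argv[5])
for n,b in boxes.items():
    if b is None: continue
    c=np.load(n+t+".npy",allow_pickle=True).item();cl=cloud(c);hsv=cv2.cvtColor(c["frame"],cv2.COLOR_RGB2HSV)
    m=np.zeros((480,640),bool);m[b[1]:b[3],b[0]:b[2]]=1
    m&=(c["range_z"]>0)&(cl[...,2]>zlo)&(cl[...,2]<zhi)&(hsv[...,1]<45)&(hsv[...,2]>110)
    k,l,s,_=cv2.connectedComponentsWithStats(m.astype(np.uint8));m=l==1+np.argmax(s[1:,4])
    P=cl[m];q=np.linalg.lstsq(np.c_[P[:,:2]-P[:,:2].mean(0),np.ones(len(P))],P[:,2],rcond=None)[0]
    res=P[:,2]-(np.c_[P[:,:2]-P[:,:2].mean(0),np.ones(len(P))]@q)
    print(n,len(P),"slopes deg",np.degrees(np.arctan(q[:2])),"z",q[2],"rms",res.std(),"at",P[:,:2].mean(0))
    cn=max(cv2.findContours(m.astype(np.uint8),cv2.RETR_EXTERNAL,cv2.CHAIN_APPROX_NONE)[0],key=cv2.contourArea).reshape(-1,2)
    C=ray_plane(c,cn,q[2])[:,:2]
    # robust circle of fixed radius: RANSAC-like via least squares w/ soft loss
    from scipy.optimize import least_squares
    r=least_squares(lambda p:np.hypot(*(C-p).T)-.05,C[C[:,0]>C[:,0].max()-.09].mean(0),loss="cauchy",f_scale=.001)
    print(" centre",r.x,"inliers",np.mean(abs(r.fun)<.002))
E
python3 disc.py 5 "(460,180,535,262)" "(205,95,275,145)" .12 .22
```

```text
top 2590 slopes deg [-0.6525658  -0.05297264] z 0.16729424181174105 rms 0.0015663209246086396 at [ 0.54956622 -0.13355173]
 centre [ 0.55384625 -0.13376086] inliers 0.8042328042328042
scene 1247 slopes deg [-0.54179031 -0.37387915] z 0.16577435447268604 rms 0.0013593635243484654 at [ 0.54642872 -0.1308484 ]
 centre [ 0.55323632 -0.13173581] inliers 0.7112676056338029
```

Run:
```python
from h import *
p,r=plan([.5023,.3315,.155],2.6);print(p,r)
s=np.linspace(0,1,18)[1:];s=s*s*(3-2*s)
print(np.round(p[None]*s[:,None]).tolist())
```

```text
[ 6.330e+01 -4.659e+02 -4.000e-01] [-0.05  0.08 -0.  ]
[[1.0, -5.0, -0.0], [2.0, -18.0, -0.0], [5.0, -38.0, -0.0], [9.0, -65.0, -0.0], [13.0, -97.0, -0.0], [18.0, -133.0, -0.0], [23.0, -172.0, -0.0], [29.0, -212.0, -0.0], [34.0, -253.0, -0.0], [40.0, -294.0, -0.0], [45.0, -333.0, -0.0], [50.0, -369.0, -0.0], [54.0, -401.0, -0.0], [58.0, -427.0, -0.0], [61.0, -448.0, -0.0], [63.0, -461.0, -0.0], [63.0, -466.0, -0.0]]
```

>>> apply_moves(commands=[{"linear":[1,-5,0],"delta_rot":[0,0,0]},{"linear":[2,-18,0],"delta_rot":[0,0,0]},{"linear":[5,-38,0],"delta_rot":[0,0,0]},{"linear":[9,-65,0],"delta_rot":[0,0,0]},{"linear":[13,-97,0],"delta_rot":[0,0,0]},{"linear":[18,-133,0],"delta_rot":[0,0,0]},{"linear":[23,-172,0],"delta_rot":[0,0,0]},{"linear":[29,-212,0],"delta_rot":[0,0,0]},{"linear":[34,-253,0],"delta_rot":[0,0,0]},{"linear":[40,-294,0],"delta_rot":[0,0,0]},{"linear":[45,-333,0],"delta_rot":[0,0,0]},{"linear":[50,-369,0],"delta_rot":[0,0,0]},{"linear":[54,-401,0],"delta_rot":[0,0,0]},{"linear":[58,-427,0],"delta_rot":[0,0,0]},{"linear":[61,-448,0],"delta_rot":[0,0,0]},{"linear":[63,-461,0],"delta_rot":[0,0,0]},{"linear":[63,-466,0],"delta_rot":[0,0,0]},{"linear":[63,-466,0],"delta_rot":[0,0,0]},{"linear":[63,-466,0],"delta_rot":[0,0,0]}])

```text
time: 11.85
position: [0.5023, 0.3306, 0.155]
tcp_rot: [3.14, 0.071, -0.001]
ft_force: [-0.2, -0.9, 0.1]
opening: 0.302
```

>>> apply_moves(commands=[{"linear":[0,0,15],"delta_rot":[0,0,0]},{"linear":[0,0,35],"delta_rot":[0,0,0]},{"linear":[0,0,55],"delta_rot":[0,0,0]},{"linear":[0,0,68],"delta_rot":[0,0,0]},{"linear":[0,0,74],"delta_rot":[0,0,0]},{"linear":[0,0,75],"delta_rot":[0,0,0]},{"linear":[0,0,75],"delta_rot":[0,0,0]},{"linear":[0,0,75],"delta_rot":[0,0,0]}])

```text
time: 12.65
position: [0.5032, 0.3316, 0.0811]
tcp_rot: [-3.14, -0.071, -0.003]
ft_force: [0.5, -0.0, 0.3]
opening: 0.302
```

```bash
python3 meas.py 6
```

```text
12.75 [0.50302329 0.33159954 0.08098458] [ 0.04599885  0.8512704  -0.09794896]
```

View pics/top6.png

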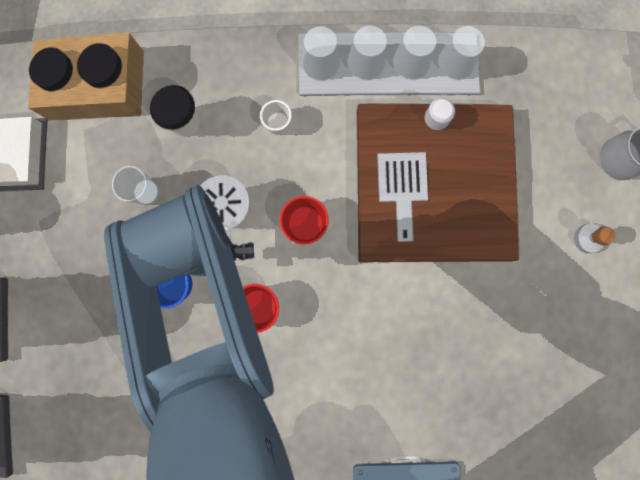

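View pics/scene6.png

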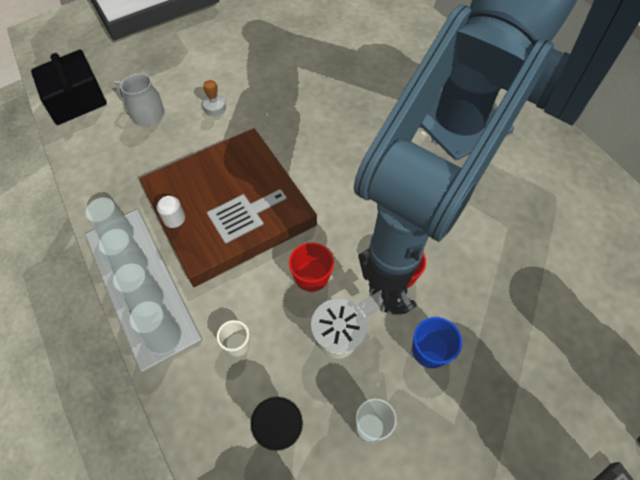

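The disc hovers over the wide cup, at (222,202) in the top view and (339,325) in the scene view. I'll measure its centre against the cup.

```bash
python3 disc.py 6 "(190,165,260,240)" "(300,290,375,365)" .08 .12
python3 - <<'E'
from h import *
from scipy.optimize import least_squares
# rim outer circle of the cup at r=45mm, initial frames
for n,b in(("top",(195,175,255,236)),("scene",(308,300,372,362))):
    c=np.load(n+"0.npy",allow_pickle=True).item();hsv=cv2.cvtColor(c["frame"],cv2.COLOR_RGB2HSV);cl=cloud(c)
    m=np.zeros((480,640),bool);m[b[1]:b[3],b[0]:b[2]]=1
    m&=(hsv[...,1]<55)&(hsv[...,2]>185)&(cl[...,2]>.058)
    C=ray_plane(c,cv2.convexHull(np.argwhere(m)[:,::-1].astype(np.int32)).reshape(-1,2),.065)[:,:2]
    r=least_squares(lambda p:np.hypot(*(C-p).T)-.0447,C.mean(0),loss="cauchy",f_scale=.001);print(n,r.x,np.round(r.fun,4))
E
```

```text
top 1415 slopes deg [-0.65354456  0.18841168] z 0.09334959434973368 rms 0.0016668241580810232 at [0.60176713 0.32169062]
 centre [0.59527639 0.3355028 ] inliers 0.5487804878048781
scene 2276 slopes deg [-0.50657287 -0.30254674] z 0.09239165221163759 rms 0.0014352671254894383 at [0.59116436 0.3367577 ]
 centre [0.5966567  0.33627585] inliers 0.7967032967032966
top [0.59621868 0.33403172] [-0.0011 -0.0012 -0.0006 -0.0005 -0.0002 -0.0008 -0.0006 -0.0007 -0.0008
 -0.0002 -0.0001 -0.0005 -0.0005 -0.0004 -0.0009 -0.0013 -0.0009 -0.0017
 -0.0014 -0.0012 -0.0013 -0.0016 -0.001  -0.0014 -0.0014 -0.0016]
scene [0.59561319 0.3360053 ] [-0.0004 -0.0009 -0.0008 -0.0003 -0.0005 -0.0003 -0.0003 -0.0003 -0.0001
 -0.     -0.0001 -0.0008 -0.0006 -0.0006 -0.0009 -0.0002 -0.0004 -0.0011
 -0.0008 -0.0008 -0.0013 -0.0008 -0.0007 -0.      0.0001 -0.0001 -0.0004
 -0.0004 -0.0009 -0.0006]
```

Offset is about 1 mm, so it's centred. Lowering gently until contact.

>>> apply_moves(commands=[{"linear":[0,0,8],"delta_rot":[0,0,0]},{"linear":[0,0,15],"delta_rot":[0,0,0]},{"linear":[0,0,20],"delta_rot":[0,0,0]},{"linear":[0,0,22],"delta_rot":[0,0,0]},{"linear":[0,0,23],"delta_rot":[0,0,0]},{"linear":[0,0,23],"delta_rot":[0,0,0]},{"linear":[0,0,23],"delta_rot":[0,0,0]}])

```text
time: 13.45
position: [0.5027, 0.3314, 0.0573]
tcp_rot: [-3.141, -0.071, -0.001]
ft_force: [0.4, -0.1, 0.6]
opening: 0.301
```

>>> apply_moves(commands=[{"linear":[0,0,1],"delta_rot":[0,0,0]},{"linear":[0,0,1],"delta_rot":[0,0,0]}])

```text
time: 13.65
position: [0.5028, 0.3315, 0.0564]
tcp_rot: [-3.14, -0.071, -0.001]
ft_force: [0.3, -0.0, -0.1]
opening: 0.302
```

>>> apply_moves(commands=[{"linear":[0,0,0.6],"delta_rot":[0,0,0]},{"linear":[0,0,0.6],"delta_rot":[0,0,0]}])

```text
time: 13.85
position: [0.5028, 0.3314, 0.0558]
tcp_rot: [-3.141, -0.071, -0.001]
ft_force: [0.1, -0.7, 0.9]
opening: 0.308
```

>>> apply_moves(commands=[{"linear":[0,0,0.4],"delta_rot":[0,0,0]},{"linear":[0,0,0.4],"delta_rot":[0,0,0]}])

```text
time: 14.05
position: [0.5028, 0.3314, 0.0554]
tcp_rot: [-3.141, -0.071, -0.001]
ft_force: [-0.4, 0.0, 2.0]
opening: 0.302
```

>>> apply_moves(commands=[{"linear":[0,0,0.3],"delta_rot":[0,0,0]},{"linear":[0,0,0.3],"delta_rot":[0,0,0]}])

```text
time: 14.25
position: [0.5028, 0.3314, 0.055]
tcp_rot: [-3.141, -0.071, -0.001]
ft_force: [-0.1, 0.7, 3.9]
opening: 0.305
```

>>> apply_moves(commands=[{"linear":[0,0,0],"delta_rot":[0,0,0]},{"linear":[0,0,0],"delta_rot":[0,0,0]}])

```text
time: 14.45
position: [0.5028, 0.3314, 0.055]
tcp_rot: [-3.141, -0.071, -0.001]
ft_force: [-0.1, 0.1, 3.2]
opening: 0.308
```

Contact at about 3 N. Releasing with a partial opening.

>>> apply_moves(commands=[{"linear":[0,0,0],"delta_rot":[0,0,0]},{"linear":[0,0,0],"delta_rot":[0,0,0]},{"linear":[0,0,0],"delta_rot":[0,0,0]},{"linear":[0,0,0],"delta_rot":[0,0,0]},{"linear":[0,0,0],"delta_rot":[0,0,0]}], fingers=0.42)

```text
time: 14.95
position: [0.5023, 0.3313, 0.0546]
tcp_rot: [3.141, 0.071, -0.001]
ft_force: [0.1, -0.1, -0.7]
opening: 0.584
```

```bash
python3 meas.py 7; python3 disc.py 7 "(190,165,260,240)" "(300,290,375,365)" .055 .085
```

```text
15.05 [0.50246167 0.33130914 0.05475957] [0.02062738 0.23947988 0.42925195]
top 1324 slopes deg [-0.05004053 -0.24453119] z 0.06959735778971211 rms 0.0017941655788243085 at [0.60203054 0.32115191]
 centre [0.59485881 0.33538746] inliers 0.5
scene 2189 slopes deg [-0.00487938 -0.3695104 ] z 0.06863149622733024 rms 0.0013936034478405743 at [0.59021499 0.33659555]
 centre [0.59631099 0.33617827] inliers 0.7395833333333334
```

View pics/scene7.png

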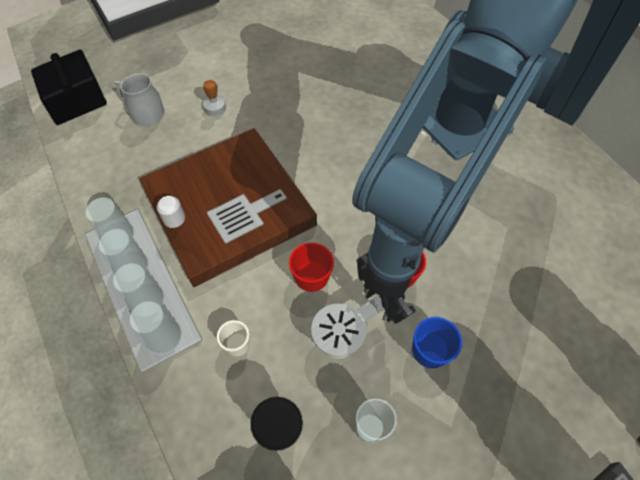

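The disc lies flat on the cup at (338,329) and the fingers are clear of the handle. Retreating straight up.

>>> apply_moves(commands=[{"linear":[0,0,-4],"delta_rot":[0,0,0]},{"linear":[0,0,-12],"delta_rot":[0,0,0]},{"linear":[0,0,-30],"delta_rot":[0,0,0]},{"linear":[0,0,-60],"delta_rot":[0,0,0]},{"linear":[0,0,-100],"delta_rot":[0,0,0]},{"linear":[0,0,-140],"delta_rot":[0,0,0]},{"linear":[-50,0,-160],"delta_rot":[0,0,0]},{"linear":[-100,0,-160],"delta_rot":[0,0,0]},{"linear":[-130,50,-160],"delta_rot":[0,0,0]},{"linear":[-130,100,-160],"delta_rot":[0,0,0]},{"linear":[-130,150,-160],"delta_rot":[0,0,0]},{"linear":[-130,200,-160],"delta_rot":[0,0,0]},{"linear":[-130,250,-160],"delta_rot":[0,0,0]},{"linear":[-130,250,-160],"delta_rot":[0,0,0]},{"linear":[-130,250,-160],"delta_rot":[0,0,0]},{"linear":[-130,250,-160],"delta_rot":[0,0,0]}])

```text
time: 16.65
position: [0.3841, 0.0764, 0.2152]
tcp_rot: [-3.14, -0.07, -0.001]
ft_force: [-0.1, 0.7, 0.4]
opening: 0.583
```

```bash
python3 meas.py 8; python3 disc.py 8 "(190,165,260,260)" "(300,290,390,365)" .055 .085
```

```text
16.75 [0.38388484 0.07710042 0.21492839] [-0.93862453  0.00718044 -0.30877166]
top 2396 slopes deg [-0.01413272 -0.11516491] z 0.06960415172927659 rms 0.0018507752799284043 at [0.58217936 0.33381541]
 centre [0.59491125 0.33451746] inliers 0.5480769230769231
scene 2356 slopes deg [ 0.02915413 -0.30046414] z 0.06860174838226404 rms 0.0014202868560162201 at [0.58087406 0.33634756]
 centre [0.59629934 0.33616729] inliers 0.6255506607929515
```

View pics/scene8.png

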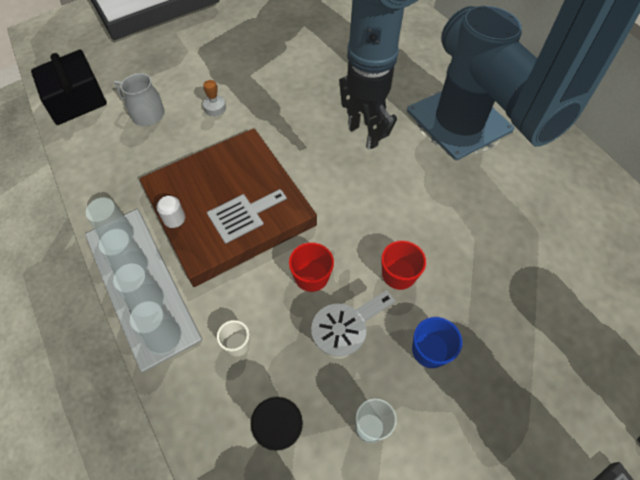

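View pics/top8.png

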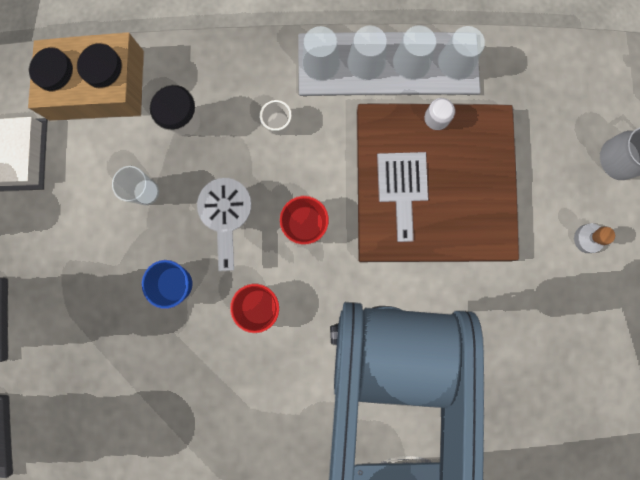

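The round stencil lies flat and centred on the wide cup, at (223,204) in the top view. The square stencil is still at (402,177), and the arm is clear of everything. Handing in.

```bash
python3 -c "
from rig import manip
print(manip.finish_job())"
```

```text
the job is handed in; nothing more can be done
None
```

The round stencil is lying flat and centred on the wide white cup, and I handed the job in with the clock at about 17 s of the 51 s allowed.

- **Slide:** I pressed on the disc with about 7 N and slid it about 90 mm towards the robot. About 57 mm of the handle then stuck out over the front edge of the board.
- **Grip and lift:** I gripped the handle across its width, lifted it clear and carried it over the cup. The fit showed it level to about 0.6° in the hand.
- **Setting down:** I lowered it in small steps until it touched the rim at about 3 N, then opened the gripper and backed the arm away.

**Last checks:**
- **Centring:** The disc centre measured (0.595, 0.335) in the top view and (0.596, 0.336) in the scene view. The cup had measured about (0.596, 0.335) before I started, so the offset is about 1–2 mm. The two cameras disagree by about that much too.
- **Flatness:** The tilt is 0.3° or less, and the top face is at about 0.069 m, which fits resting on the rim.
- **Everything else:** By eye, the square stencil, the other cups and the shaker look unmoved in both views. I did not re-measure the cup's own position once the stencil covered it.

No check failed.

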